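# Roll the bottle up the ramp to the label reader and bolt it in

## Robot

A 6-joint arm with a two-finger parallel gripper is mounted at the origin on a cart in front of the work surface, level with it; the furniture and walls round the work are solid. World frame = base frame: x ahead of the robot, y to its left, z up, the work surface at z = 0. Lengths are in mm, angles in rad, forces in N, time in s.
With the tool pointing down it reaches from about 350 to 875 mm from the base axis. Payload 4.2 kg.
Tool frame: the origin (TCP) lies midway between the tips of the shut fingers; the grasp point (between the pads) lies 19 mm behind it; z points along the fingers, y is the line along which they close (so a half turn about z gives the same grasp; the last joint's range is limited). The gripper opens to 85 mm and grips with 20 to 120 N. Pads are 22 mm wide; open, the fingers measure 114 mm over their backs; the gripper's body (76 mm by 85 mm) begins 54 mm behind the grasp point. The pads swing forward as they close: fully open they stand 13 mm farther back than shut.
Start: joints at [1.533, 0.385, 0.008, 0, -1.194, -0.259], TCP at [182.756, 597.662, 231.312] pointing down, gripper open.
Joint ranges: [-3.14, 3.14], [-1.21, 2.06], [-1.07, 1.41], [-3.16, 2.05], [-2.99, -0.16], [-3.1, 3.1]. Speed limits (rad/s): [2.79, 2.79, 3.14, 3.14, 3.14, 3.14].

## Interface

Orientations are given as a unit quaternion [w, x, y, z].
In Python, from workcell import * gives the robot as it stands.
- The arm moves only by the shell command python3 -m crank 'ROWS' [FORCE]. ROWS is JSON, a list of rows, each a list of 5 numbers: the shift along the tool's x, y, z in m, then the turn about the tool's z in rad, then the opening, from 0 (shut) to 1 (fully open). A call has 1 to 20 rows; each row is the pose to reach, as a shift and turn from the pose commanded when the call began, along the tool's axes at that moment; what a row does not reach only later rows make up. A row lasts 1/10 s, in which the tool goes at most 50 mm and 8.59 degrees, less where a joint would pass 70% of its speed; a pose out of reach is approached as far as the arm can. A call with a gripper value outside its range is refused whole. The fingers move at their own pace and stop on an object; FORCE is the grip in N (left out, the last holds). Time passes only in rows, so rows that repeat a pose let the fingers close. It gives the time, the measured TCP pose, the force, the opening and the grip force at its end, in the units of the state.
- sense(): the state, without advancing time (a new reading comes with each control period).
- grab_frame(name): name is "scene" or "top" or "wrist"; returns a dict with "color" (384x512x3 uint8, blue, green, red), "intrinsics" (3x3 intrinsics, pixels), "dist_coeffs" ([k1, k2, p1, p2, k3] as OpenCV has them; the pictures are not rectified), "T" (4x4, takes a point from camera to world coordinates); the wrist camera has in their place "mount" (4x4, takes a point from camera to tool coordinates, whose origin is the TCP and whose axes are the flange's). Camera axes: x right, y down, z forward; pixel columns grow to the right and rows downward; lengths in mm; the calibration is good to about 2 mm. A picture is of the moment at which its call begins: read the wrist's pose just before it. There is no depth.
- sign_off(): hands the job in; it is judged then, once.
Trained networks look in a picture, given as the dict that the camera call returned (one of the last four; its "shot" number tells which), for a name from the list of things; names that differ only in an ending like _2 or _b are one class to them, and where a whole thing is asked for, a point or a joint stands for the part that bears it (a point fixed in the world has none). Each returns a list of dicts, best first, with "conf" (0 to 1); they miss things now and then, are a little off and sometimes report something else, mostly with a low value. They report only what shows in the picture. A call takes as long as a camera call. They do not tell look-alikes from the thing itself.
- spot_in(picture, name): "uv" ([column, row] in pixels, amid what is visible of it).
The state is a dict: "time": time; "q": joint angles; "joint_velocities": joint speeds; "effort": joint torques, N m; "ee_pos": TCP position; "orientation": TCP orientation; "ft_force": force on the tool from outside, world axes, zero at the start; "wrist_torque": the same for the moment, N m; "gripper_width": finger opening in mm; "grasp_force": force on a finger pad.
Only numpy, scipy, OpenCV 4.12 (cv2) and the standard library are available. Lean on these libraries where they do the work, as an engineer would, in place of code of your own. Each camera call takes 0.05 s, during which the arm holds its last target. There are 200 camera calls.

## Task

A white bottle is lying at the low end of the sloped gutter. With closed fingertips, gently push it so that it rolls up the gutter, over the crest and into the pocket against the end stop, where it stays by itself; do not pick it up. Then push the bolt's black knob fully home, so that the rod closes the gutter behind the bottle, and leave the amber bottle, the beaker and the dish beside the ramp where they stand.

Things in the scene. Friction and masses are not known exactly. Their poses are not given: they have to be found in the camera images.
- ramp: Fixed sloped gutter with a white label reader at its high end. Origin on the bench under it; x points uphill along the gutter, y to the left looking uphill (the bolt's side), z up. Inside it is 94 mm wide; grey side walls 5 mm thick stand 30 mm over the aluminium floor. The reader is 90 mm high, x = 106 to 146 mm. Base plate on the bench: x -135 to 150, y -38 to 38 mm.
- ramp_low (a point): Low end of the gutter's floor, in the middle: x = -130, z = 12 mm in the ramp's frame. From here the floor rises straight at 8 degrees to the crest. A lip 6 mm thick across this end stands 8 mm over the floor; beyond it the way is open, above the bench.
- ramp_crest (a point): Middle of the crest, the highest line of the floor: x = 50, z = 37 mm in the ramp's frame. Beyond it the floor falls at 8 degrees for 50 mm to the end stop: this is the pocket. Once the bottle's axis is past the crest it rolls on into the pocket by itself; it is smooth and slips easily (friction about 0.3).
- ramp_stop (a point): Middle of the end stop's upright face where it meets the floor: x = 100, z = 30 mm in the ramp's frame. The stop's top is 72 mm over the bench.
- bottle: White screw-cap reagent bottle, lying across the gutter at its low end, against the lip; 85 mm long, 120 g nominal. Body is a cylinder of 46 mm diameter and 73 mm length, cap 33 mm diameter. Origin: centre of its bottom face, which looks to the bolt's side; its own z axis runs along the bottle to the cap. It rolls freely, and rolls back down if let go before the crest.
- bottle_mid (a point): Point on the bottle's axis in the middle of the 73 mm cylindrical body. At the start about x = -109 mm, z = 38 mm in the ramp's frame; when the bottle lies home in the pocket x = 77 mm, z = 57 mm.
- bolt (a joint): Travel of the bolt, m: 0 fully drawn out, up to 0.010 the rod is still clear of the gutter (it starts so), 0.045 fully home against its end stop (rod reaches 34 mm into the gutter). It moves along the ramp's -y with 1.5 N of friction and stays where it is left.
- bolt_knob (a point): Centre of the outer face of the bolt's black knob, a disc 26 mm in diameter and 13 mm thick on an 8 mm steel rod. In the ramp's frame it is at x = 44 mm, z = 56 mm, y = 130 mm minus the travel; the face looks to the ramp's +y. The guide block beside the wall is 70 mm high, y = 52 to 72 mm.
- amber_bottle: Amber bottle standing beside the ramp, 46 mm diameter, 85 mm high; origin at the centre of its underside. Leave alone.
- beaker: Small glass beaker, 45 mm diameter, 59 mm high, standing beside the ramp; origin at the centre of its underside. Leave alone.
- dish: Petri dish, 59 mm diameter, 15 mm high, beside the ramp; origin at the centre of its underside. Leave alone.
There are look-alikes about, which are no part of the job. What is shaped like the bottle but blue or turquoise is not meant.

How it is judged (in metres and radians):
On the way, in this order (a step that is already met when the one before it is completed fails the run):
1. the bottle lies at rest in the pocket against the end stop, the bolt still drawn out (x of bottle_mid in the frame of ramp above 0.07 m and z of bottle_mid in the frame of ramp below 0.061 m and linear speed of bottle below 0.03 m/s and value of joint bolt below 0.02 m), for 0.2 s.
2. the bolt is pushed home (value of joint bolt above 0.04 m), for 0.1 s.
At the end, for the whole second after the job is handed in: The bottle lies at rest across the pocket beyond the crest (middle of its body within 7 mm of its home place along the gutter and 5 mm in height, square to the gutter within 0.2 rad) and the bolt is pushed in at least 40 of its 45 mm (x of bottle_mid in the frame of ramp between 0.07 and 0.083 m and z of bottle_mid in the frame of ramp between 0.052 and 0.061 m and angle between the z axis of bottle and the y axis of ramp, either way round below 0.2 rad and linear speed of bottle below 0.02 m/s and value of joint bolt above 0.04 m); the robot touches nothing.
It fails at once if the bottle was lifted off the gutter (z of bottle_mid in the frame of ramp above 0.075 m or (x of bottle_mid in the frame of ramp below 0 m and z of bottle_mid in the frame of ramp above 0.066 m) or (x of bottle_mid in the frame of ramp below -0.06 m and z of bottle_mid in the frame of ramp above 0.058 m)).
It fails at once if the bottle left the gutter (z of bottle_mid in the frame of ramp below 0.025 m or x of bottle_mid in the frame of ramp below -0.125 m).
It fails at once if the bolt was pushed in before the bottle was past the crest (value of joint bolt above 0.03 m and x of bottle_mid in the frame of ramp below 0.055 m).
It fails at once if the bottle was pushed hard (over 25 N) (contact force between any of the arm, the fingers and bottle above 25 N).
It fails at once if a bystander beside the ramp was pushed or tipped (distance of any of amber_bottle, beaker, dish from where it was at the start of the episode above 0.02 m or angle between any of amber_bottle, beaker's own z axis and vertical above 0.4 rad).
It also fails if it takes over 48 s, if anything falls off the work surface, if the arm or the gripper's body presses on something with over 40 N, if the wrist force passes 120 N, or if a joint passes its speed limit or range.

## Working session

There is one attempt and no reset: what is moved stays moved. The work goes in short steps, Python scripts to look and compute and a shell command to move; the robot and the scene stay as the last step left them, time stands still between calls to the robot, and variables do not carry over. Pictures are saved under pics/ and viewed, at most 11 in all, crops included, and the job is handed in when it is done.

```bash
mkdir -p pics; python3 - <<'E'
from workcell import *
import cv2
s=sense();print(s['time'],s['ee_pos'],s['orientation'],s['gripper_width'])
for n in("scene","top"):
    f=grab_frame(n);cv2.imwrite(f'pics/{n}0.png',f['color']);print(n,f['intrinsics'],f['dist_coeffs'],f['T'])
    for k in("ramp","ramp_low","ramp_crest","ramp_stop","bottle","bottle_mid","bolt","bolt_knob","amber_bottle","beaker","dish"):
        try: print(k,[([round(float(v),1) for v in d['uv']],round(d['conf'],2)) for d in spot_in(f,k)][:4])
        except Exception as e: print(k,e)
E
```

```text
0.0 [182.6027023  597.11534795 230.19924096] [ 1.10368989e-03  9.88996007e-01 -1.47938060e-01 -1.01463578e-04] 85.13051568279128
scene [[376.60370096   0.         255.87384334]
 [  0.         376.60370096 197.78630871]
 [  0.           0.           1.        ]] [-0.03921056  0.          0.          0.          0.        ] [[-6.39334815e-01 -4.13447259e-01  6.48315014e-01  2.40497512e+01]
 [-7.68576390e-01  3.18096336e-01 -5.55072115e-01  4.56131048e+02]
 [ 2.32664139e-02 -8.53156542e-01 -5.21135864e-01  5.11041676e+02]
 [ 0.00000000e+00  0.00000000e+00  0.00000000e+00  1.00000000e+00]]
ramp [([222.1, 220.4], 0.65)]
ramp_low [([224.7, 219.7], 0.57)]
ramp_crest [([225.2, 223.2], 0.78)]
ramp_stop [([222.9, 221.9], 0.66)]
bottle [([268.6, 190.9], 0.91), ([343.1, 192.0], 0.9), ([301.7, 178.0], 0.87)]
bottle_mid [([272.1, 190.2], 0.97), ([302.1, 174.5], 0.85), ([343.6, 188.9], 0.73), ([222.2, 221.3], 0.54)]
bolt [([261.9, 233.1], 0.74)]
bolt_knob [([263.5, 232.5], 0.62)]
amber_bottle [([220.9, 174.4], 0.56)]
beaker [([179.5, 202.0], 0.7)]
dish [([301.2, 226.6], 0.79)]
top [[364.29908559   
[... 300 characters left out ...]
e+01]
 [ 1.81651547e-03 -2.11485127e-01 -9.77379528e-01  8.99924400e+02]
 [ 0.00000000e+00  0.00000000e+00  0.00000000e+00  1.00000000e+00]]
ramp [([221.0, 205.6], 0.59), ([190.9, 163.5], 0.45)]
ramp_low [([221.4, 206.3], 0.71)]
ramp_crest [([219.1, 206.8], 0.95)]
ramp_stop []
bottle [([274.0, 197.2], 0.94), ([350.0, 230.0], 0.77), ([330.6, 182.3], 0.7)]
bottle_mid [([274.9, 194.9], 0.87), ([344.2, 233.2], 0.74), ([335.3, 185.5], 0.6)]
bolt [([276.5, 197.1], 0.69), ([221.5, 205.4], 0.52), ([220.5, 254.2], 0.44)]
bolt_knob [([218.7, 251.8], 0.44), ([220.6, 202.6], 0.31)]
amber_bottle [([249.6, 148.1], 0.86)]
beaker [([187.3, 165.0], 0.82), ([217.6, 207.5], 0.54)]
dish [([279.9, 245.9], 0.74)]
```

View pics/scene0.png

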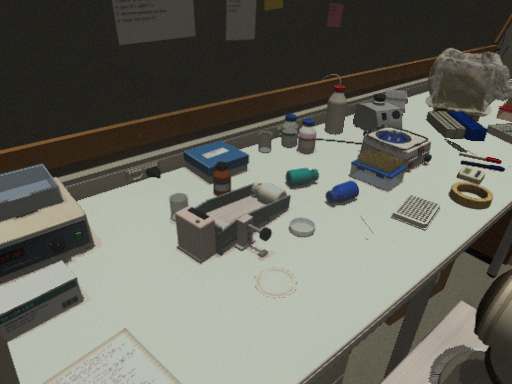

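View pics/top0.png

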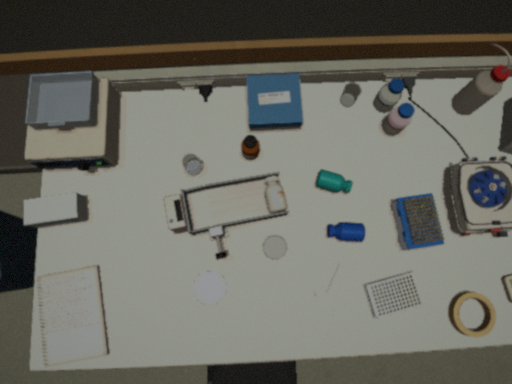

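The scene and top pictures agree. In the top picture the ramp runs from the white bottle at (275,195) up to the reader at (175,211), with the knob at (221,255), the amber bottle at (251,148), the beaker at (194,165) and the dish at (275,247). I'll view an enlarged crop of each to fit the ramp's pose.

```bash
python3 - <<'E'
import cv2,numpy as np
a=cv2.imread('pics/top0.png')[130:270,155:305];b=cv2.imread('pics/scene0.png')[155:270,165:325]
cv2.imwrite('pics/topc.png',cv2.resize(a,None,fx=4,fy=4,interpolation=cv2.INTER_CUBIC))
cv2.imwrite('pics/scenec.png',cv2.resize(b,None,fx=5,fy=5,interpolation=cv2.INTER_CUBIC))
E
```

```text
(no output)
```

View pics/topc.png

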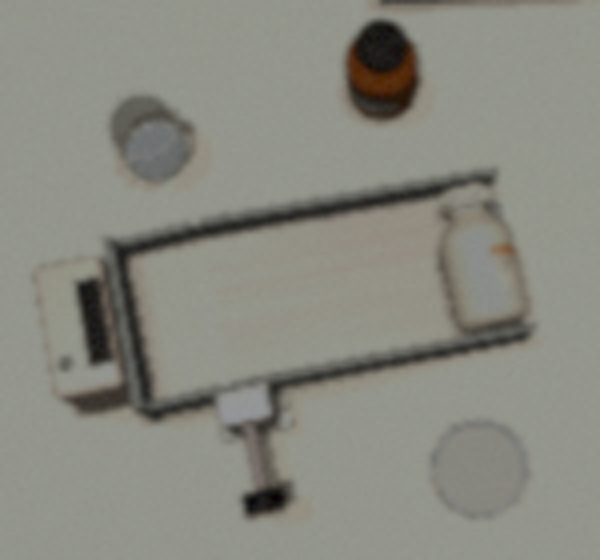

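View pics/scenec.png

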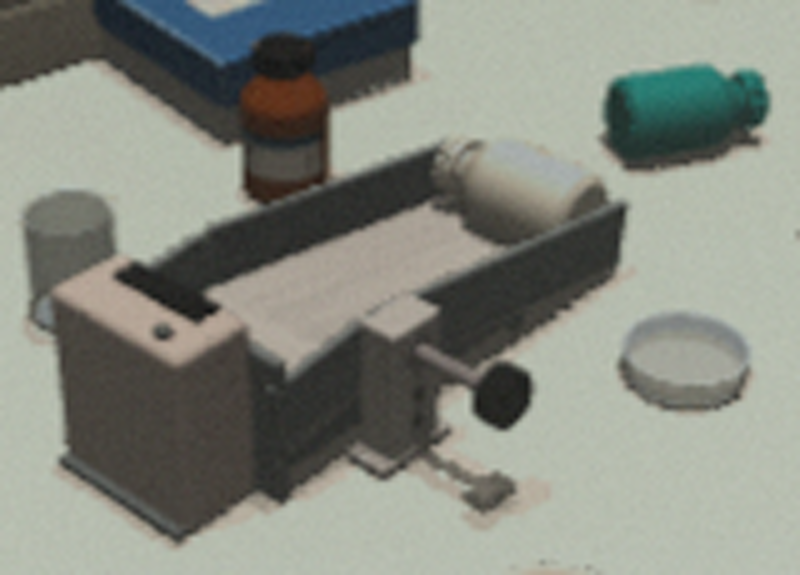

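Top crop: the wall ends at the low end are at (495,172) and (533,328), and the reader's top is at about (38,265) to (60,400). The knob is at (265,500). Scene crop: the reader's top corners are at (55,292), (178,368), (248,325) and (120,260). The wall's low corner is at (627,203) and the knob's face at (503,397). I'll fit the pose to these.

```bash
cat > h.py <<'E'
import numpy as np,cv2
D=np.array([-0.04,0,0,0,0])
C={'top':(364.299,254.103,195.415,-.04268,np.array([[-4.89296081e-02,-9.76229255e-01,2.11145293e-01,424.464805],[-9.98800578e-01,4.74392486e-02,-1.21212199e-02,-27.2248410],[1.81651547e-03,-2.11485127e-01,-9.77379528e-01,899.924400]])),
'scene':(376.6037,255.8738,197.7863,-.03921,np.array([[-6.39334815e-01,-4.13447259e-01,6.48315014e-01,24.0497512],[-7.68576390e-01,3.18096336e-01,-5.55072115e-01,456.131048],[2.32664139e-02,-8.53156542e-01,-5.21135864e-01,511.041676]]))}
def proj(n,P):
    f,cx,cy,k,T=C[n];R=T[:,:3].T;rv=cv2.Rodrigues(R)[0]
    return cv2.projectPoints(np.float64(P).reshape(-1,1,3),rv,-R@T[:,3],np.array([[f,0,cx],[0,f,cy],[0,0,1]]),np.array([k,0,0,0,0]))[0].reshape(-1,2)
def ray(n,uv,z):
    f,cx,cy,k,T=C[n];p=cv2.undistortPoints(np.float64([[uv]]),np.array([[f,0,cx],[0,f,cy],[0,0,1]]),np.array([k,0,0,0,0]))[0,0]
    d=T[:,:3]@[p[0],p[1],1];return T[:,3]+d*(z-T[2,3])/d[2]
def W(X,Y,a,P):
    P=np.float64(P);c,s=np.cos(a),np.sin(a);return np.c_[X+c*P[:,0]-s*P[:,1],Y+s*P[:,0]+c*P[:,1],P[:,2]]
E
python3 - <<'E'
from h import *
from scipy.optimize import least_squares
t=lambda u,v:(u/4+155-.4,v/4+130-.4)
s=lambda u,v:(u/5+165-.4,v/5+155-.4)
def pts(p):
    w,xl,tr=p[3:]
    A=[(xl,-52,42),(xl,52,42),(146,-w,90),(146,w,90),(44,130-tr+6,56)]
    B=[(146,-w,90),(146,w,90),(106,w,90),(106,-w,90),(xl,52,42),(xl,-52,42),(44,130-tr,56)]
    A[4]=(44,130-tr+0.,69)
    return A,B
ma=np.array([t(495,172),t(533,328),t(38,265),t(60,400),t(267,513)])
mb=np.array([s(55,292),s(178,368),s(248,325),s(120,260),s(627,203),s(440,140),s(503,397)])
def res(p):
    A,B=pts(p);return np.r_[(proj('top',W(*p[:3],A))-ma).ravel(),(proj('scene',W(*p[:3],B))-mb).ravel()]
r=least_squares(res,[400,60,1.7,35,-133,5],loss='soft_l1');print(r.x.round(3));print(res(r.x).reshape(-1,2).round(1))
p=r.x
print('knob',W(*p[:3],[(44,130-p[5],56)]),'low',W(*p[:3],[(-130,0,12)]),'bottle',W(*p[:3],[(-109,0,38)]),proj('top',W(*p[:3],[(-109,0,38)])))
for n,u in(('amber',t(380,45)),('beaker',t(157,152)),('dish',t(480,468))): 
    q=ray('top',u,{'amber':85,'beaker':59,'dish':15}[n]);a=p[2];d=q[:2]-p[:2]
    if n=='beaker': pass
    print(n,q.round(),'rampframe',(np.cos(a)*d[0]+np.sin(a)*d[1]).round(),(-np.sin(a)*d[0]+np.cos(a)*d[1]).round())
for n,u in(('amber',s(283,50)),('beaker',s(68,200)),('dish',s(685,345))):print(n,ray('scene',u,{'amber':85,'beaker':59,'dish':15}[n]).round())
E
```

```text
[ 593.277   22.38    -4.534   37.775 -131.246   10.726]
[[-1.  -1.5]
 [-0.1  0.4]
 [-2.2  1.7]
 [-1.9  0.2]
 [-0.6 -1.9]
 [-1.2 -0.7]
 [ 0.1 -1.1]
 [ 1.1 -1.4]
 [ 1.  -2.2]
 [-0.   0.3]
 [ 4.5 -1.2]
 [ 1.6  0.6]]
knob [[468.09086158  44.5337536   56.        ]] low [[ 616.32755448 -105.56014462   12.        ]] bottle [[612.60396062 -84.89290366  38.        ]] [[273.42357795 193.7157564 ]]
amber [733. -33.  85.] rampframe -79.0 -128.0
beaker [681. 104.  59.] rampframe 64.0 -101.0
dish [487. -81.  15.] rampframe -83.0 123.0
amber [731. -31.  85.]
beaker [707. 108.  59.]
dish [490. -83.  15.]
```

```bash
python3 -m crank '[[0.636,0.587,0.0,-0.475,0],[0.636,0.587,0.0,-0.475,0],[0.636,0.587,0.0,-0.475,0],[0.636,0.587,0.0,-0.475,0],[0.636,0.587,0.0,-0.475,0],[0.636,0.587,0.0,-0.475,0],[0.636,0.587,0.0,-0.475,0],[0.636,0.587,0.0,-0.475,0],[0.636,0.587,0.0,-0.475,0],[0.636,0.587,0.0,-0.475,0],[0.636,0.587,0.0,-0.475,0],[0.636,0.587,0.0,-0.475,0],[0.636,0.587,0.0,-0.475,0],[0.636,0.587,0.0,-0.475,0],[0.636,0.587,0.0,-0.475,0],[0.636,0.587,0.0,-0.475,0],[0.636,0.587,0.0,-0.475,0],[0.636,0.587,0.0,-0.475,0],[0.636,0.587,0.0,-0.475,0],[0.636,0.587,0.0,-0.475,0]]'
python3 - <<'E'
from workcell import *
import cv2,numpy as np
s=sense();f=grab_frame("wrist");cv2.imwrite('pics/w1.png',f['color']);print(s['time'],s['ee_pos'],s['orientation'],f['mount'].tolist(),f['intrinsics'].tolist(),f['dist_coeffs'])
for k in("bottle","bottle_mid","bolt_knob","ramp"): print(k,[(np.round(d['uv'],1),round(d['conf'],2)) for d in spot_in(f,k)])
E
```

```text
time: 3.2
ee_pos: [618.8, -149.3, 231.0]
orientation: [-0.0, 0.996, 0.089, -0.0]
ft_force: [0.3, 0.4, 0.0]
gripper_width: -0.2
grasp_force: 0.0
3.2 [ 618.79013633 -149.2888304   230.95021111] [-2.32293581e-04  9.96044809e-01  8.88508525e-02 -4.58564007e-04] [[0.0007634656982094152, -0.9653119095507211, -0.2610983232417772, 65.79558817665831], [0.999998795746848, 0.0010897670809700546, -0.00110494912227379, -0.2890068829869419], [0.0013511569047438988, -0.26109716522254545, 0.9653115790705971, -142.94002973915494], [0.0, 0.0, 0.0, 1.0]] [[310.34569561989895, 0.0, 252.0540065861181], [0.0, 310.34569561989895, 191.36494926080522], [0.0, 0.0, 1.0]] [-0.00837793  0.          0.          0.          0.        ]
bottle [(array([195. , 168.8]), 0.78), (array([328.6, 165.3]), 0.78), (array([320. , 259.8]), 0.7)]
bottle_mid [(array([194., 169.]), 0.95), (array([319.2, 259.4]), 0.58)]
bolt_knob [(array([ 56.6, 263.5]), 0.7)]
ramp [(array([ 85.2, 164.8]), 0.71)]
```

View pics/w1.png

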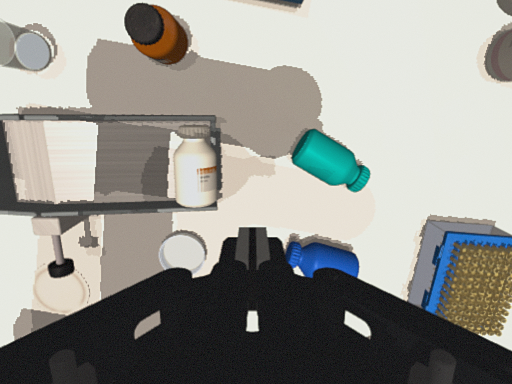

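The wrist picture shows the ramp square to the image. The bottle's body is about (195,172) and the low wall ends are at about (219,116) and (217,210). The knob is at (61,267), and the shut fingertips are at (252,228).

```bash
python3 - <<'E'
import numpy as np,cv2
from scipy.spatial.transform import Rotation as Ro
M=np.array([[0.00076347,-0.96531,-0.261098,65.7956],[1,0.00108977,-0.00110495,-0.289],[0.00135116,-0.261097,0.9653116,-142.94]])
K=np.array([[310.3457,0,252.054],[0,310.3457,191.365],[0,0,1]])
q=[-2.3e-4,.9960448,.08885,-4.6e-4];R=Ro.from_quat(q[1:]+q[:1]).as_matrix();p0=np.array([618.79,-149.29,230.95])
def at(u,z):
    d=cv2.undistortPoints(np.float64([[u]]),K,np.array([-.0084,0,0,0,0]))[0,0]
    d=R@M[:,:3]@[d[0],d[1],1];o=p0+R@M[:,3];return o+d*(z-o[2])/d[2]
a=-4.534
def rf(w): d=w[:2]-[593.277,22.38];return np.array([np.cos(a)*d[0]+np.sin(a)*d[1],-np.sin(a)*d[0]+np.cos(a)*d[1]]).round(1)
for n,u,z in [('lowR',(219,116),42),('lowL',(217,210),42),('wallRfar',(100,117),58),('wallLfar',(100,210),58),('bodytop',(194,142),55),('bodybot',(197,204),55),('bodyleft',(174,175),38),('bodyright',(217,172),38),('knob outer',(61,276),60),('tipL',(240,228),231),('tipR',(267,228),231),('dish',(183,253),15),('amber',(145,20),85)]:
    w=at(u,z);print(n,w.round(1),rf(w))
E
```

```text
lowR [ 668.7 -104.5   42. ] [-138.3  -51.7]
lowL [ 566.4 -117.8   42. ] [-133.2   51.3]
wallRfar [647.6  10.2  58. ] [-21.7 -51.3]
wallLfar [549.6   5.1  58. ] [-9.2 46.1]
bodytop [639.2 -84.6  55. ] [-113.4  -26.2]
bodybot [573.9 -96.4  55. ] [-113.4   40.1]
bodyleft [596.9 -64.7  38. ] [-86.3  11.9]
bodyright [ 608.7 -111.    38. ] [-134.     8.5]
knob outer [462.8  44.2  60. ] [ 44.6 124.6]
tipL [ 626.  -141.5  231. ] [-167.1   -3.1]
tipR [ 628.3 -154.6  231. ] [-180.4   -3.1]
dish [492.4 -82.3  15. ] [-85.1 117.9]
amber [737.4 -35.6  85. ] [ -82.6 -131.6]
```

```bash
python3 -m crank '[[0,0,0.03,0,0],[0,0,0.07,0,0],[0,0,0.11,0,0],[0,0,0.15,0,0],[0,0,0.18,0,0],[0,0,0.195,0,0],[0,0,0.202,0,0],[0,0,0.202,0,0],[0,-0.006,0.202,0,0],[0,-0.012,0.202,0,0],[0,-0.018,0.202,0,0],[0,-0.022,0.202,0,0],[0,-0.025,0.202,0,0],[0,-0.028,0.202,0,0],[0,-0.028,0.202,0,0]]'
python3 - <<'E'
from workcell import *
import cv2,numpy as np
f=grab_frame("wrist");cv2.imwrite('pics/w2.png',f['color']);print(sense()['ee_pos'],sense()['ft_force'])
E
```

```text
time: 4.95
ee_pos: [614.3, -121.8, 29.4]
orientation: [-0.0, 0.996, 0.089, 0.0]
ft_force: [0.0, -0.8, -0.2]
gripper_width: 0.3
grasp_force: 0.0
[ 614.31846481 -122.01350211   29.328461  ] [ 0.78528581  0.95501722 -0.02824836]
```

View pics/w2.png

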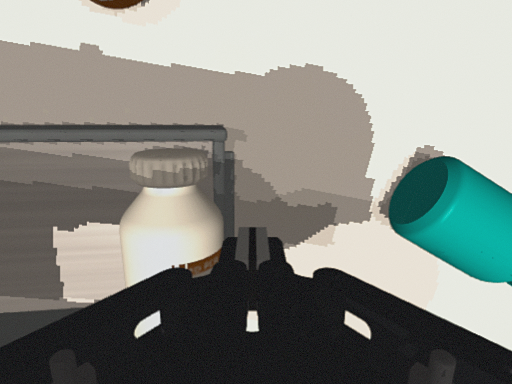

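The wrist picture shows the fingers just behind the bottle, whose edge is at about (222,245). I'll push it slowly along the slope.

```bash
python3 -m crank '[[-0.001,-0.002,0,0,0],[-0.001,-0.004,0,0,0],[-0.002,-0.006,-0.001,0,0],[-0.002,-0.009,-0.001,0,0],[-0.002,-0.012,-0.002,0,0],[-0.002,-0.016,-0.002,0,0],[-0.002,-0.020,-0.003,0,0],[-0.002,-0.024,-0.003,0,0],[-0.002,-0.028,-0.004,0,0],[-0.002,-0.032,-0.0045,0,0],[-0.002,-0.036,-0.005,0,0],[-0.002,-0.040,-0.0055,0,0],[-0.002,-0.044,-0.006,0,0],[-0.002,-0.048,-0.0065,0,0],[-0.002,-0.052,-0.007,0,0],[-0.002,-0.056,-0.008,0,0],[-0.002,-0.060,-0.0085,0,0],[-0.002,-0.063,-0.009,0,0],[-0.002,-0.065,-0.009,0,0],[-0.002,-0.065,-0.009,0,0]]'
python3 - <<'E'
from workcell import *
import cv2,numpy as np
f=grab_frame("wrist");t=grab_frame("top")
cv2.imwrite('pics/w3.png',np.vstack([f['color'][80:],cv2.resize(t['color'][140:240,155:305],(512,341))])[:600]);print(sense()['ee_pos'],sense()['ft_force'])
E
```

```text
time: 7.0
ee_pos: [600.7, -58.2, 38.3]
orientation: [-0.0, 0.996, 0.089, -0.0]
ft_force: [0.0, -0.3, -0.6]
gripper_width: 0.1
grasp_force: 0.0
[600.72049824 -58.45202752  38.2142422 ] [ 0.35488336 -0.30430454  0.46389326]
```

View pics/w3.png

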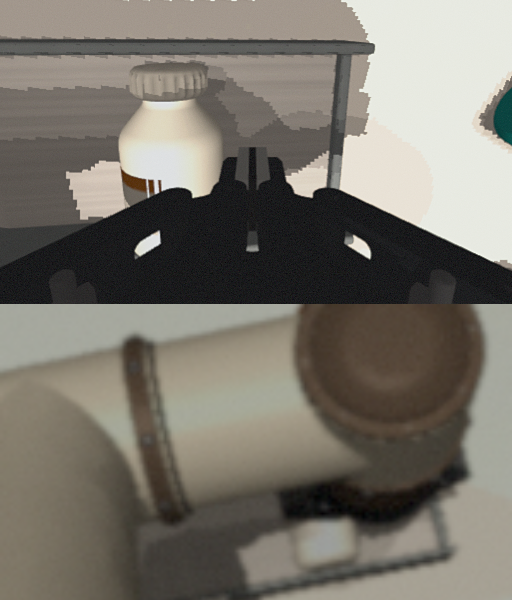

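The wrist picture shows the bottle square to the gutter. It has rolled up with the fingers, with its axis at column ~170 and the low end now well behind. I'll continue.

```bash
python3 -m crank '[[0,-0.002,0,0,0],[0,-0.005,-0.001,0,0],[0,-0.009,-0.001,0,0],[0,-0.013,-0.002,0,0],[0,-0.017,-0.002,0,0],[0,-0.022,-0.003,0,0],[0,-0.027,-0.004,0,0],[0,-0.032,-0.0045,0,0],[0,-0.037,-0.005,0,0],[0,-0.042,-0.006,0,0],[0,-0.047,-0.0065,0,0],[0,-0.052,-0.007,0,0],[0,-0.057,-0.008,0,0],[0,-0.062,-0.0085,0,0],[0,-0.066,-0.009,0,0],[0,-0.070,-0.010,0,0],[0,-0.074,-0.0105,0,0],[0,-0.077,-0.011,0,0],[0,-0.079,-0.011,0,0],[0,-0.080,-0.011,0,0]]'
python3 -m crank '[[0,-0.003,0,0,0],[0,-0.006,-0.001,0,0],[0,-0.009,-0.001,0,0],[0,-0.012,-0.0015,0,0],[0,-0.015,-0.002,0,0],[0,-0.018,-0.002,0,0],[0,-0.020,-0.002,0,0],[0,-0.022,-0.002,0,0],[0,-0.022,-0.002,0,0],[0,-0.022,-0.002,0,0],[0,-0.022,-0.002,0,0]]'
python3 - <<'E'
from workcell import *
import cv2,numpy as np
f=grab_frame("wrist");cv2.imwrite('pics/w4.png',f['color'])
E
```

```text
time: 9.1
ee_pos: [586.6, 20.4, 49.3]
orientation: [-0.0, 0.996, 0.089, 0.0]
ft_force: [-0.4, -1.0, 0.7]
gripper_width: 0.2
grasp_force: 0.2
time: 10.2
ee_pos: [582.7, 41.8, 51.3]
orientation: [0.0, 0.996, 0.089, -0.0]
ft_force: [-0.3, -0.5, 0.5]
gripper_width: -0.1
grasp_force: 0.0
```

View pics/w4.png

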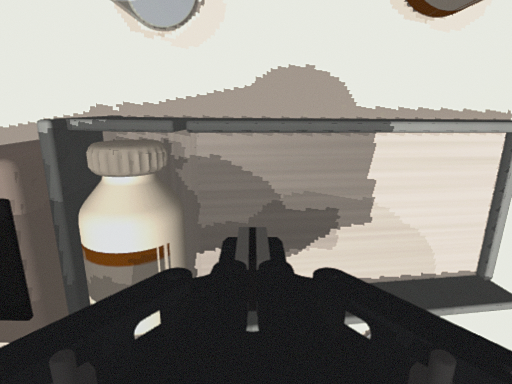

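The wrist picture shows the bottle clear of the fingers and square, lying in the pocket against the stop (body columns 80–182). Next is the knob: lift, move across, then lower.

```bash
python3 -m crank '[[0,0.004,-0.02,0,0],[0,0.004,-0.06,0,0],[0,0.004,-0.09,0,0],[0,0,-0.1,0,0],[-0.03,-0.023,-0.1,0,0],[-0.07,-0.023,-0.1,0,0],[-0.11,-0.023,-0.1,0,0],[-0.14,-0.023,-0.1,0,0],[-0.150,-0.023,-0.1,0,0],[-0.150,-0.023,-0.1,0,0],[-0.150,-0.023,-0.07,0,0],[-0.150,-0.023,-0.04,0,0],[-0.150,-0.023,-0.015,0,0],[-0.150,-0.023,0.001,0,0],[-0.150,-0.023,0.004,0,0],[-0.150,-0.023,0.004,0,0]]'
python3 - <<'E'
from workcell import *
import cv2,numpy as np
f=grab_frame("wrist");s=grab_frame("scene")
cv2.imwrite('pics/w5.png',np.vstack([cv2.resize(f['color'],(400,300)),cv2.resize(s['color'][155:275,165:325],(400,300),interpolation=2)]));print(sense()['ee_pos'])
E
```

```text
time: 11.85
ee_pos: [432.1, 38.2, 46.8]
orientation: [0.0, 0.996, 0.089, -0.0]
ft_force: [0.0, -0.7, 0.1]
gripper_width: -0.3
grasp_force: 0.0
[432.31930357  38.40249091  47.87655363]
```

View pics/w5.png

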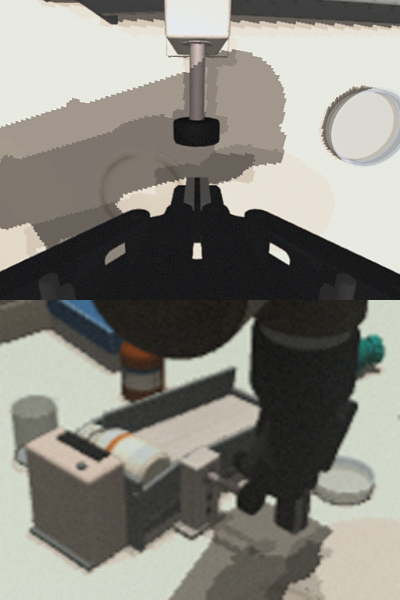

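The picture shows the fingertips lined up with the knob (both at column ~197), and the bottle in the pocket in the scene view.

```bash
python3 -m crank '[[0.008,0,0,0,0],[0.014,0,0,0,0],[0.018,0,0,0,0],[0.022,0,0,0,0],[0.026,0,0,0,0],[0.030,0,0,0,0],[0.034,0,0,0,0],[0.038,0,0,0,0],[0.042,0,0,0,0],[0.046,0,0,0,0],[0.049,0,0,0,0],[0.052,0,0,0,0],[0.052,0,0,0,0]]'
python3 -m crank '[[0.001,0,0,0,0],[0.002,0,0,0,0],[0.003,0,0,0,0],[0.003,0,0,0,0]]'
```

```text
time: 13.25
ee_pos: [482.8, 47.4, 47.3]
orientation: [-0.0, 0.996, 0.089, 0.0]
ft_force: [-0.6, -0.8, -0.5]
gripper_width: -0.3
grasp_force: 0.2
time: 13.65
ee_pos: [485.3, 47.8, 47.3]
orientation: [-0.0, 0.996, 0.089, 0.0]
ft_force: [-1.5, -0.9, -0.6]
gripper_width: 0.4
grasp_force: 0.6
```

Not at the stop yet, since the force is only the bolt's friction. I'll go on in small steps.

```bash
for i in 1; do python3 -m crank '[[0.001,0,0,0,0],[0.002,0,0,0,0],[0.003,0,0,0,0],[0.003,0,0,0,0]]' | grep -E 'pos|force'; python3 -m crank '[[0.001,0,0,0,0],[0.002,0,0,0,0],[0.003,0,0,0,0],[0.003,0,0,0,0]]'| grep -E 'pos|force'; done
python3 - <<'E'
from workcell import *
import cv2,numpy as np
f=grab_frame("wrist");cv2.imwrite('pics/w6.png',f['color'])
E
```

```text
ee_pos: [488.3, 48.3, 47.3]
ft_force: [-0.3, -0.1, -0.5]
grasp_force: 0.5
ee_pos: [491.3, 48.8, 47.3]
ft_force: [-1.4, -0.5, -0.2]
grasp_force: 0.5
```

View pics/w6.png

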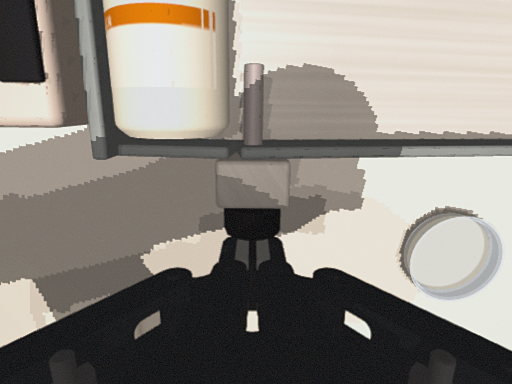

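The picture shows the rod well into the gutter behind the bottle and the knob almost at the guide block (250,208). I'll push slightly more until the end stop gives a reaction force.

```bash
for i in 1; do python3 -m crank '[[0.001,0,0,0,0],[0.001,0,0,0,0]]' | grep -E 'pos|force';python3 -m crank '[[0.001,0,0,0,0],[0.001,0,0,0,0]]' | grep -E 'pos|ft_'; python3 -m crank '[[0.001,0,0,0,0],[0.001,0,0,0,0]]'| grep -E 'pos|ft_'; done
```

```text
ee_pos: [492.2, 48.9, 47.3]
ft_force: [-0.9, -0.4, -1.0]
grasp_force: 0.6
ee_pos: [493.2, 49.1, 47.3]
ft_force: [-0.7, -1.0, -0.6]
ee_pos: [493.2, 49.1, 47.3]
ft_force: [-5.3, 0.8, 2.5]
```

The end stop is reached: the force jumps and the motion stops. I'll back off, lift and check.

```bash
python3 -m crank '[[-0.01,0,0,0,0],[-0.03,0,0,0,0],[-0.06,0,0,0,0],[-0.06,0,-0.03,0,0],[-0.06,0,-0.07,0,0],[-0.06,0,-0.12,0,0],[-0.06,0,-0.15,0,0],[-0.06,0,-0.15,0,0],[-0.06,0,-0.15,0,0]]' | grep -E 'time|pos'
python3 - <<'E'
from workcell import *
import cv2,numpy as np
f=grab_frame("wrist");s=grab_frame("scene")
cv2.imwrite('pics/w7.png',np.vstack([cv2.resize(f['color'],(400,300)),cv2.resize(s['color'][155:275,165:325],(400,300),interpolation=2)]))
E
```

```text
time: 16.0
ee_pos: [435.2, 38.9, 198.0]
```

View pics/w7.png

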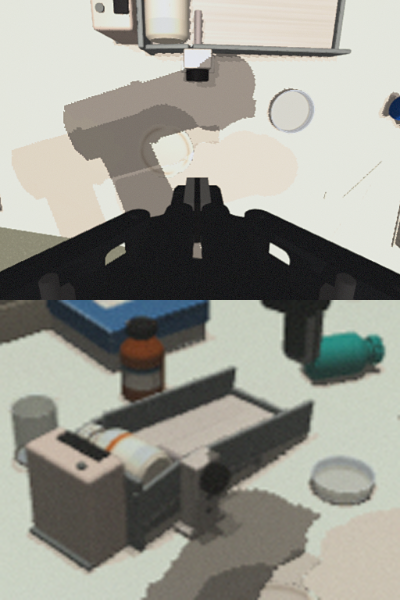

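The picture shows the bottle at rest in the pocket, the rod in behind it and the knob against the block at (197,72). The bystanders are where they were and the arm is clear.

```bash
python3 -c "
from workcell import *
print(sign_off())"
```

```text
the job is handed in; nothing more can be done
None
```

The bottle was rolled over the crest and lies square in the pocket, the bolt is fully home behind it, the amber bottle, beaker and dish look unmoved, and the job is handed in at about 16 s with no verdict reported back.

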